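# Open the push-and-turn safety cap of the stock canister and park the cap in the dish

### The job

Open the metal stock canister: gently press its orange safety cap down against the spring until the catch is free, keep it down while you turn it anticlockwise (seen from above) until you feel the end stop, and lift it off there. Then set the cap down upright in the steel dish and let go of it there; do not force the catch or ram the cap, do not drop the cap, and leave the bottles and the beaker standing where they are.

Things in the scene. Friction and masses are not known exactly. Their poses are not given: they have to be found in the camera images.
- canister: Round aluminium canister, 92 mm across, fixed to the bench on a 108 mm round foot. Origin: centre of its underside, on the bench; z up along the axis of the neck. In the closed state the cap's x axis is parallel to the canister's x axis and the cap's origin is 86 mm above this origin.
- mouth (a point): Centre of the canister's mouth, 100 mm above the bench, on the neck's axis; neck 56 mm across outside. In it hidden ledges hold the cap's lugs. From closed the cap turns only anticlockwise seen from above, up to an end stop; there its lugs are under gaps and it lifts straight out. The stop is 41 to 80 degrees from closed, different each time: feel for it. A moment of 0.4 N m against it is plenty.
- safety_cap: Orange sprung safety cap, loose, about 80 g, 54 mm across, 67 mm tall. Origin: centre of its underside; z up; x along its grip bar. From the underside up: grey plug, 32 mm diameter, with three lugs (to 41 mm across) at its foot, 0 to 34 mm; round flange, 54 mm diameter, 34 to 41 mm; grip bar, 41 to 67 mm. Closed, the flange stands 20 mm above the mouth; the plug has about 1.5 mm of play sideways.
- cap_grip (a point): Middle of the cap's upright orange grip bar, 54 mm above its underside, 13 mm above the flange. The bar is 46 mm long (cap's x), 12 mm thick (cap's y), 26 mm high. All contact forces of cap on canister, spring pad included, must add up to less than 45 N: twisting against catch or stop, or pulling up under the ledges, counts (the lugs act 19 mm from the axis).
- spring_pad: Hidden spring pad under the cap, 26 mm across; origin: centre of its top, which bears on the cap. Its push is 4 to 10 N closed and grows 0.5 N per mm. The catch frees at 12 N, 4 to 16 mm down, different each time; 1.8 mm deeper the spring bottoms hard at 13 N. Press by force: 14 to 18 N is right; over 24 N on the pad damages it. With the lugs under the gaps it lifts the cap 4 to 16 mm above its closed height.
- dish: Round steel dish with a low rim, fixed to the bench: 110 mm across at the rim, 13 mm high, flat floor of about 98 mm inside. Origin: centre of its underside, on the bench.
- dish_in (a point): Centre of the dish's flat inner floor, 4 mm above the bench: a cap standing in the dish has its origin at this height.
- bottle_e: Bystander: small amber bottle with a black cap, 33 mm across, 68 mm tall, standing loose. Origin: centre of its underside.
- bottle_f: Bystander: small empty amber bottle without cap, 33 mm across, 62 mm tall, standing loose. Origin: centre of its underside.
- beaker: Bystander: small clear beaker, 52 mm across, 66 mm tall, standing loose. Origin: centre of its underside.
Not all that is in view belongs to the job. Leave any green look-alike of the canister alone.

How it is judged:
By the outcome, as a careful person would: the job done as asked, in the order asked, and still so for the second after the job is handed in, with the robot touching nothing.
It also fails if it takes over 72 s, if anything falls off the work surface, if the arm or the gripper's body presses on something with over 40 N, if the wrist force passes 120 N, or if a joint passes its speed limit or range.

### The arm

A 6-joint arm with a two-finger parallel gripper is mounted at the origin on a cart in front of the work surface, level with it; the furniture and walls round the work are solid. World frame = base frame: x ahead of the robot, y to its left, z up, the work surface at z = 0. Lengths are in m, angles in rad, forces in N, time in s.
With the tool pointing down it reaches from about 0.25 to 0.775 m from the base axis. Payload 4 kg.
Tool frame: the origin (TCP) lies midway between the tips of the shut fingers; the grasp point (between the pads) lies 19 mm behind it; z points along the fingers, y is the line along which they close (so a half turn about z gives the same grasp; the last joint's range is limited). The gripper opens to 85 mm and grips with 20 to 120 N. Pads are 22 mm wide; open, the fingers measure 114 mm over their backs; the gripper's body (76 mm by 85 mm) begins 54 mm behind the grasp point. The pads swing forward as they close: fully open they stand 13 mm farther back than shut.
Start: joints at [1.167, 0.087, 1.371, -0, 1.684, -0.103], TCP at [0.163, 0.525, 0.231] pointing down, gripper open.
Joint ranges: [-3.1, 3.1], [-0.76, 2.03], [0.27, 2.55], [-1.08, 4.22], [0.17, 2.65], [-2.57, 2.57]. Speed limits (rad/s): [2.79, 2.79, 3.14, 3.14, 3.14, 3.14].

### API

Orientations are given as a unit quaternion [w, x, y, z].
In Python, from plant import env, grab_frame, camera_model, hand_in gives the robot as it stands.
- The arm moves only by the tool jog_arm, never from a script. Its argument "deltas" is a list of rows, each a list of 3 entries, a list of its own where there are three numbers: the shift along the tool's x, y, z scaled (see below), then the turn about the tool's z scaled (see below), then the gripper command: -1 is shut, 1 is fully open, values between are in proportion. A call has 1 to 5 rows; each row shifts and turns the commanded pose from where the row before left it, along the tool's axes as they then stand; what a row does not reach is not made up. The controller multiplies each number of a shift by 0.02 m and each number of a turn by 0.1 rad. A row lasts 1/12 s, in which the tool goes at most 41.7 mm and 7.16 degrees, less where a joint would pass 70% of its speed; a pose out of reach is approached as far as the arm can. A call with a number of a shift or a turn outside -1 to 1 is refused whole. A call with a gripper value outside its range is refused whole. The fingers move at their own pace and stop on an object; "squeeze" is the grip in N (left out, the last holds). Time passes only in rows, so rows that do not move let the fingers close. It gives the time, the measured TCP pose, the force, the opening and the grip force at its end, in the units of the state.
- env.sense(): the state, without advancing time (a new reading comes with each control period).
- grab_frame(name): name is "scene" or "top" or "wrist"; returns (picture, depth): 420x560x3 uint8, red, green, blue; 420x560 float32, m along the optical axis (not along the pixel's ray), 0 where there is no reading.
- camera_model(name): a dict with "vfov" (degrees; the focal length in pixels is half the picture's height over the tangent of half this angle, whatever the lens; pixels are square), "cx", "cy" (the principal point, pixels), "dist" ([k1, k2, p1, p2, k3] as OpenCV has them; the pictures are not rectified), "origin" and "orientation" of the camera in the world. Camera axes: x right, y up, looking along -z (the intrinsics and any distortion apply to the point x, -y, -z); pixel columns grow to the right and rows downward; lengths in m; the calibration is good to about 2 mm. A picture is of the moment at which its call begins: read the wrist's pose just before it. camera_model takes no time and is no camera call; for the wrist camera it gives the pose at the moment of the call.
- hand_in(): hands the job in; it is judged then, once.
The state is a dict: "time_s": time; "joints": joint angles; "joint_velocities": joint speeds; "joint_torque": joint torques, N m; "ee_pos": TCP position; "orientation": TCP orientation; "wrist_force": force on the tool from outside, world axes, zero at the start; "ft_torque": the same for the moment, N m; "width": finger opening in m; "grasp_force": force on a finger pad.
Only numpy, scipy, OpenCV 4.12 (cv2) and the standard library are available. Lean on these libraries where they do the work, as an engineer would, in place of code of your own. Each camera call takes 0.05 s, during which the arm holds its last target. There are 200 camera calls.

## Working session

There is one attempt and no reset: what is moved stays moved. The work goes in short steps, Python scripts to look and compute and a tool call to move; the robot and the scene stay as the last step left them, time stands still between calls to the robot, and variables do not carry over. Pictures are saved under pics/ and viewed, at most 10 in all, crops included, and the job is handed in when it is done.

Besides the shell and the picture viewer there is one more tool, called after "Emit:" by a JSON object that holds its "api" and its "payload", one argument or row to a line. jog_arm: Moves the arm, as the interface text tells. Shifts and turns lie within -1 to 1; 1 stands for 0.02 m of shift or 0.1 rad of turn. Its arguments: {"type":"object","properties":{"deltas":{"type":"array","items":{"type":"array"}},"squeeze":{"type":"number"}},"required":["deltas"]}

```bash
mkdir -p pics; cat > h.py <<'E'
import numpy as np, cv2, json
from plant import env, grab_frame, camera_model, hand_in
from scipy.spatial.transform import Rotation as R
def K(m):
    f=210/np.tan(np.radians(m["vfov"])/2); return np.array([[f,0,m["cx"]],[0,f,m["cy"]],[0,0,1.]])
def rot(m):
    w,x,y,z=m["orientation"]; return R.from_quat([x,y,z,w]).as_matrix()
def world(m,uv,z=None,depth=None):
    """pixels -> world, on plane z or at given depth"""
    p=cv2.undistortPoints(np.array(uv,float).reshape(-1,1,2),K(m),np.array(m["dist"],float)).reshape(-1,2)
    d=np.c_[p[:,0],-p[:,1],-np.ones(len(p))]@rot(m).T
    o=np.array(m["origin"])
    s=(z-o[2])/d[:,2] if depth is None else np.array(depth)
    return o+d*s[:,None]
def shot(n,fn):
    m=camera_model(n); p,d=grab_frame(n); cv2.imwrite(f"pics/{fn}.png",p[:,:,::-1]); np.savez(f"pics/{fn}.npz",p=p,d=d,m=json.dumps({k:np.array(v).tolist() for k,v in m.items()})); return m,p,d
def load(fn):
    a=np.load(f"pics/{fn}.npz"); return json.loads(str(a["m"])),a["p"],a["d"]
E
python3 - <<'E'
from h import *
s=env.sense();print(s)
for n in("scene","top"):
    m,p,d=shot(n,n+"0");print(m)
E
```

```text
{'time_s': 0.0, 'joints': array([ 1.16690590e+00,  8.80025579e-02,  1.37230392e+00, -8.40607820e-06,
        1.68357583e+00, -1.03080490e-01]), 'joint_velocities': array([-2.08106560e-05, -9.80888969e-04,  2.83805032e-04,  1.00587533e-03,
       -6.34584088e-04, -5.13833678e-04]), 'joint_torque': array([ 1.63926528e-03, -3.51870883e+01, -3.13274610e+01,  1.60744030e-04,
        1.07312528e-02,  7.36972936e-06]), 'ee_pos': array([0.16275967, 0.52483925, 0.23008793]), 'orientation': array([-2.83055539e-04,  1.49838908e-01,  9.88709761e-01, -1.10928961e-03]), 'wrist_force': array([-1.21762951, -0.0087813 , -0.67890291]), 'ft_torque': array([0.01340756, 0.02427632, 0.03652733]), 'grasp_force': 0.0, 'width': 0.08540262454871123}
{'vfov': 43.30477362720706, 'cx': 276.27580242957004, 'cy': 209.74933841990577, 'dist': array([-0.08643814,  0.        ,  0.        ,  0.        ,  0.        ]), 'origin': array([-0.02867488, -0.80007669,  0.69016146]), 'orientation': array([ 0.83633607,  0.44022285, -0.1622584 , -0.28358074])}
{'vfov': 57.54936144701649, 'cx': 282.7797970674603, 'cy': 206.7329362755041, 'dist': array([-0.109762,  0.      ,  0.      ,  0.      ,  0.      ]), 'origin': array([ 0.35013089, -0.12951773,  0.9397746 ]), 'orientation': array([ 0.70707024,  0.06024306, -0.05601389, -0.70234244])}
```

View pics/top0.png

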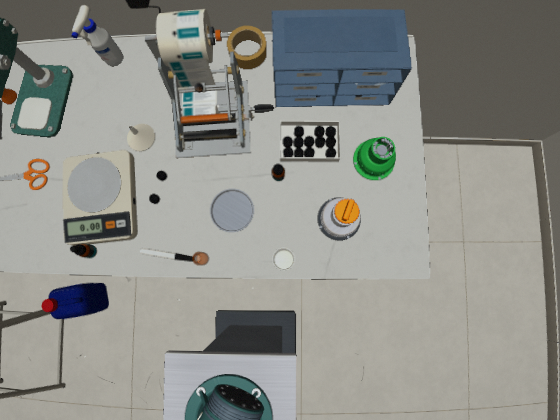

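View pics/scene0.png

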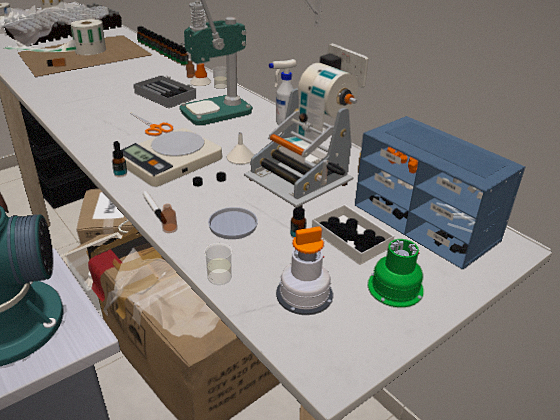

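The top view shows these things that could be taken for the cap or canister:
- an aluminium canister with an orange cap at (346,209)
- the green look-alike at (377,155), which has no cap
- orange items at the scissors (37,173) and the roller (205,116)

I choose (346,209). The dish is at (232,210), the beaker at (283,259), and bottles at (278,172) and (201,258). I'll check the choice in a close crop.

```bash
python3 - <<'E'
from h import *
m,p,d=load("top0")
cv2.imwrite("pics/crop1.png",cv2.resize(p[160:260,290:400,::-1],None,fx=5,fy=5,interpolation=cv2.INTER_CUBIC))
print("dish",world(m,[(232.5,210.5)],.013),"beaker",world(m,[(283.5,259)],.066),"e",world(m,[(278,172)],.06),"f",world(m,[(201,258)],.06),"green",world(m,[(382,150)],.1))
hsv=cv2.cvtColor(p,cv2.COLOR_RGB2HSV)
o=cv2.inRange(hsv,(5,150,100),(22,255,255))>0
v,u=np.nonzero(o); k=(u>320)&(u<375)&(v>185)&(v<240);u=u[k];v=v[k]
P=world(m,np.c_[u,v],depth=d[v,u]); print(np.percentile(P[:,2],[1,10,30,50,70,90,99]))
t=P[:,2]>.138; Q=P[t,:2]; print(len(Q),Q.mean(0),P[t,2].mean()); w,V=np.linalg.eigh(np.cov(Q.T));print(np.sqrt(w*12),V[:,1],np.degrees(np.arctan2(V[1,1],V[0,1])))
r=cv2.minAreaRect(Q.astype(np.float32)*1000);print(r)
f=P[(P[:,2]>.118)&(P[:,2]<.134)];print("flange",f.mean(0),cv2.minEnclosingCircle((f[:,:2]*1000).astype(np.float32)))
E
```

```text
dish [[4.93886282e-01 1.86777728e-04 1.30000000e-02]] beaker [[ 0.37501594 -0.12624605  0.066     ]] e [[ 0.57963226 -0.11178432  0.06      ]] f [[0.37553702 0.06353271 0.06      ]] green [[ 0.62346176 -0.35150874  0.1       ]]
[0.12214367 0.124109   0.12535139 0.12625297 0.1311921  0.15199071
 0.35222929]
135 [ 0.4720038  -0.25601573] 0.17994391945776148
[0.02095338 0.12658892] [-0.72505431  0.68869169] 136.47336593287847
((417.4316711425781, -207.16110229492188), (23.763870239257812, 204.1243896484375), 47.55893325805664)
flange [ 0.47614413 -0.2608851   0.1256237 ] ((477.7108154296875, -262.650146484375), 27.226850509643555)
```

View pics/crop1.png

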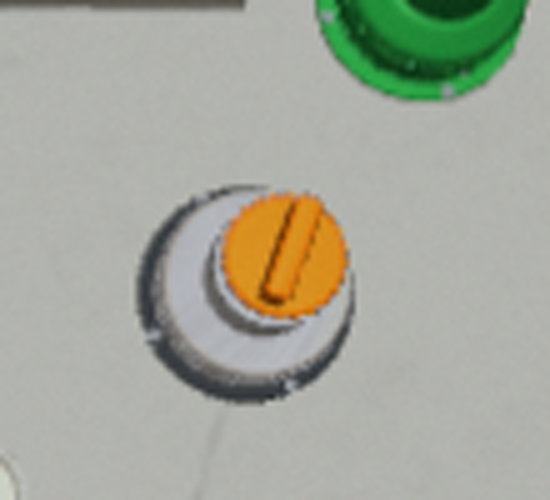

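The crop confirms the orange cap on the aluminium canister. Its bar runs from crop (275,298) to (312,200), so its centre is at full-picture pixel (348.6,209.8). Next is the transit towards it.

Emit:
{"api": "jog_arm", "payload": {
  "deltas": [
    [[-0.8,-1,0],0,1],
    [[-0.8,-1,0],0,1],
    [[-0.8,-1,0],0,1],
    [[-0.8,-1,0],0,1],
    [[-0.8,-1,0],0,1]
  ]
}}

```text
time_s: 0.52
ee_pos: [0.2098, 0.4048, 0.2306]
orientation: [-0.0, 0.15, 0.989, -0.001]
wrist_force: [-0.1, 0.7, 0.2]
width: 0.0854
grasp_force: 0.0
```

Emit:
{"api": "jog_arm", "payload": {
  "deltas": [
    [[-0.8,-1,0],0,1],
    [[-0.8,-1,0],0,1],
    [[-0.8,-1,0],0,1],
    [[-0.8,-1,0],0,1],
    [[-0.8,-1,0],0,1]
  ]
}}

```text
time_s: 0.93
ee_pos: [0.2565, 0.2855, 0.2308]
orientation: [-0.0, 0.15, 0.989, -0.0]
wrist_force: [0.5, -0.2, -0.8]
width: 0.085
grasp_force: 0.0
```

Emit:
{"api": "jog_arm", "payload": {
  "deltas": [
    [[-0.8,-1,0],0,1],
    [[-0.8,-1,0],0,1],
    [[-0.8,-1,0],0,1],
    [[-0.8,-1,0],0,1],
    [[-0.8,-1,0],0,1]
  ]
}}

```text
time_s: 1.35
ee_pos: [0.3032, 0.1664, 0.2309]
orientation: [-0.0, 0.15, 0.989, -0.0]
wrist_force: [0.3, -0.3, -0.4]
width: 0.0855
grasp_force: 0.0
```

Emit:
{"api": "jog_arm", "payload": {
  "deltas": [
    [[-0.8,-1,0],0,1],
    [[-0.8,-1,0],0,1],
    [[-0.8,-1,0],0,1],
    [[-0.8,-1,0],0,1],
    [[-0.8,-1,0],0,1]
  ]
}}

```text
time_s: 1.77
ee_pos: [0.35, 0.0472, 0.2309]
orientation: [-0.0, 0.15, 0.989, 0.0]
wrist_force: [0.7, 0.1, -0.7]
width: 0.0856
grasp_force: 0.0
```

Emit:
{"api": "jog_arm", "payload": {
  "deltas": [
    [[-0.8,-1,0],0,1],
    [[-0.8,-1,0],0,1],
    [[-0.8,-1,0],0,1],
    [[-0.8,-1,0],0,1],
    [[-0.8,-1,0],0,1]
  ]
}}

```text
time_s: 2.18
ee_pos: [0.3968, -0.072, 0.2308]
orientation: [-0.0, 0.15, 0.989, 0.0]
wrist_force: [0.4, 0.5, 0.0]
width: 0.0853
grasp_force: 0.0
```

```bash
python3 - <<'E'
from h import *
m,p,d=load("top0")
A=world(m,np.array([(275,298),(312,200),(293,249)])/5+[290,160]-.4,.153);print(A); v=A[1]-A[0];print(np.linalg.norm(v),np.degrees(np.arctan2(v[1],v[0])))
s=env.sense();print(s["joints"],s["ee_pos"],s["time_s"])
E
```

```text
[[ 0.4553316  -0.25303038  0.153     ]
 [ 0.49687681 -0.26942991  0.153     ]
 [ 0.47600906 -0.26097148  0.153     ]]
0.04466484917964074 -21.541099420480297
[-3.20401927e-01 -2.45835305e-01  1.68153587e+00  2.07122942e-04
  1.70660106e+00 -1.59001965e+00] [ 0.39683285 -0.07197813  0.23083382] 2.1833
```

Emit:
{"api": "jog_arm", "payload": {
  "deltas": [
    [[-0.8,-1,0],0,1],
    [[-0.8,-1,0],0,1],
    [[-0.8,-1,0],0,1],
    [[-0.8,-1,0],0,1],
    [[-0.8,-1,0],0,1]
  ]
}}

```text
time_s: 2.6
ee_pos: [0.4437, -0.1911, 0.2306]
orientation: [-0.001, 0.15, 0.989, 0.0]
wrist_force: [0.6, -0.2, -0.0]
width: 0.0854
grasp_force: 0.0
```

Emit:
{"api": "jog_arm", "payload": {
  "deltas": [
    [[-0.8,-1,0],0,1],
    [[-0.8,-1,0],0,1],
    [[-0.6,-0.6,0],0,1],
    [[0,0,0],1,1],
    [[0,0,0],1,1]
  ]
}}

```text
time_s: 3.02
ee_pos: [0.4702, -0.2536, 0.23]
orientation: [-0.001, 0.251, 0.968, 0.0]
wrist_force: [-1.2, 0.7, 0.4]
width: 0.0853
grasp_force: 0.0
```

Emit:
{"api": "jog_arm", "payload": {
  "deltas": [
    [[0,0,0],1,1],
    [[0,0,0],1,1],
    [[0,0,0],1,1],
    [[0,0,0],1,1],
    [[0,0,0],1,1]
  ]
}}

```text
time_s: 3.43
ee_pos: [0.47, -0.2525, 0.2306]
orientation: [-0.001, 0.482, 0.876, 0.0]
wrist_force: [0.4, -0.7, 0.5]
width: 0.0856
grasp_force: 0.0
```

Emit:
{"api": "jog_arm", "payload": {
  "deltas": [
    [[0,0,0],1,1],
    [[0,0,0],1,1],
    [[0,0,0],1,1],
    [[0,0,0],1,1],
    [[0,0,0],1,1]
  ]
}}

```text
time_s: 3.85
ee_pos: [0.47, -0.2525, 0.2305]
orientation: [-0.001, 0.684, 0.73, -0.0]
wrist_force: [0.2, 0.7, -0.3]
width: 0.0851
grasp_force: 0.0
```

Emit:
{"api": "jog_arm", "payload": {
  "deltas": [
    [[0,0,0],1,1],
    [[0,0,0],1,1],
    [[0,0,0],1,1],
    [[0,0,0],1,1],
    [[0,0,0],1,1]
  ]
}}

```text
time_s: 4.27
ee_pos: [0.47, -0.2525, 0.2305]
orientation: [-0.001, 0.843, 0.538, -0.0]
wrist_force: [0.1, 0.8, -0.3]
width: 0.0855
grasp_force: 0.0
```

Emit:
{"api": "jog_arm", "payload": {
  "deltas": [
    [[0,0,0],1,1],
    [[0,0,0],1,1],
    [[0,0,0],1,1],
    [[0,0,0],1,1],
    [[0,0,0],1,1]
  ]
}}

```text
time_s: 4.68
ee_pos: [0.47, -0.2525, 0.2306]
orientation: [-0.001, 0.95, 0.313, -0.0]
wrist_force: [0.2, 0.2, 0.4]
width: 0.0857
grasp_force: 0.0
```

Emit:
{"api": "jog_arm", "payload": {
  "deltas": [
    [[0,0,0],1,1],
    [[0,0,0],1,1],
    [[0,0,0],1,1],
    [[0,0,0],1,1],
    [[0,0,0],1,1]
  ]
}}

```text
time_s: 5.1
ee_pos: [0.47, -0.2525, 0.2306]
orientation: [-0.0, 0.998, 0.068, -0.001]
wrist_force: [0.0, 0.2, -0.1]
width: 0.0854
grasp_force: 0.0
```

Emit:
{"api": "jog_arm", "payload": {
  "deltas": [
    [[0,0,0],1,1],
    [[0,0,0],1,1],
    [[0,0,0],1,1],
    [[0,0,0],1,1],
    [[0,0,0],1,1]
  ]
}}

```text
time_s: 5.52
ee_pos: [0.47, -0.2525, 0.2305]
orientation: [-0.0, 0.983, -0.181, -0.001]
wrist_force: [-0.7, 0.3, 0.1]
width: 0.0857
grasp_force: 0.0
```

Emit:
{"api": "jog_arm", "payload": {
  "deltas": [
    [[0,0,0],0.2,1],
    [[0,0,0],0,1],
    [[0,0,0],0,1]
  ]
}}

```text
time_s: 5.77
ee_pos: [0.4701, -0.2526, 0.2309]
orientation: [-0.0, 0.982, -0.187, -0.0]
wrist_force: [-0.5, 0.0, -0.5]
width: 0.0854
grasp_force: 0.0
```

```bash
python3 - <<'E'
from h import *
s=env.sense();print(s["joints"],s["ee_pos"],s["orientation"],s["wrist_force"],s["ft_torque"])
m,p,d=shot("wrist","w1");print(m["origin"])
hsv=cv2.cvtColor(p,cv2.COLOR_RGB2HSV)
o=(cv2.inRange(hsv,(5,150,80),(22,255,255))>0)&(d>0)
v,u=np.nonzero(o); P=world(m,np.c_[u,v],depth=d[v,u])
k=(np.hypot(P[:,0]-.476,P[:,1]+.261)<.04); P=P[k]
t=(P[:,2]>.149)&(P[:,2]<.157);Q=P[t,:2];print(len(Q),P[t,2].mean(),cv2.minAreaRect(Q.astype(np.float32)*1000))
f=P[(P[:,2]>.12)&(P[:,2]<.132)];print("flange",len(f),np.median(f[:,2]),cv2.minEnclosingCircle((f[:,:2]*1000).astype(np.float32)))
E
```

```text
[-5.99289555e-01  5.14176400e-02  1.40947770e+00  1.32251528e-04
  1.68140817e+00  1.34871098e+00] [ 0.47014732 -0.25255841  0.23093222] [-2.02161080e-04  9.82268581e-01 -1.87478811e-01 -2.99635657e-04] [-0.49112985  0.04639389 -0.53412819] [-0.00558629 -0.02031145 -0.02857566]
[ 0.54716817 -0.28434789  0.37361615]
1249 0.15272039285620223 ((478.5914001464844, -264.2093505859375), (11.635054588317871, 45.166927337646484), 69.38015747070312)
flange 3104 0.12710974930201252 ((477.90594482421875, -264.22344970703125), 27.776798248291016)
```

View pics/w1.png

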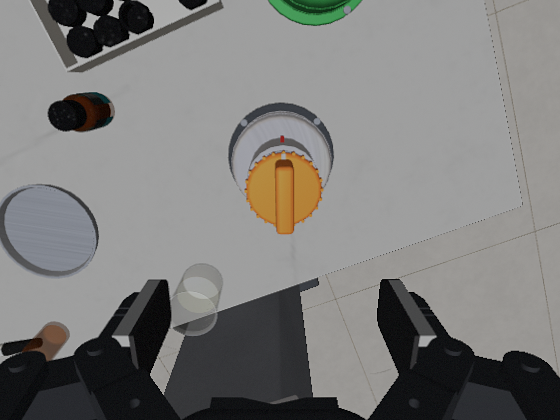

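The wrist view shows the cap at (284,190) with its bar upright in the frame, in line with the tool's x axis, and a red mark at (282,139). Nothing lies in the fingers' way. I'll align and descend.

Emit:
{"api": "jog_arm", "payload": {
  "deltas": [
    [[0.57,0.36,1],-0.1,1],
    [[0,0,1],0,1],
    [[0,0,1],0,1],
    [[0,0,1],0,1],
    [[0,0,0],0,1]
  ]
}}

```text
time_s: 6.23
ee_pos: [0.4758, -0.262, 0.1461]
orientation: [-0.002, 0.983, -0.183, -0.004]
wrist_force: [-0.5, 0.2, -1.0]
width: 0.0857
grasp_force: 0.0
```

Emit:
{"api": "jog_arm", "payload": {
  "deltas": [
    [[0,0,0.5],0,1],
    [[0,0,0.5],0,1],
    [[0,0,0.05],0,1],
    [[0,0,0],0,0],
    [[0,0,0],0,0]
  ],
  "squeeze": 25
}}

```text
time_s: 6.65
ee_pos: [0.4786, -0.2638, 0.1311]
orientation: [0.0, 0.983, -0.183, 0.001]
wrist_force: [1.1, 0.3, 0.2]
width: 0.0638
grasp_force: 0.0
```

Emit:
{"api": "jog_arm", "payload": {
  "deltas": [
    [[0,0,0],0,-0.4],
    [[0,0,0],0,-0.5],
    [[0,0,0],0,-0.6],
    [[0,0,0],0,-0.65],
    [[0,0,0],0,-0.65]
  ]
}}

```text
time_s: 7.07
ee_pos: [0.4783, -0.2636, 0.1305]
orientation: [0.0, 0.983, -0.184, 0.0]
wrist_force: [-0.2, -0.4, 0.2]
width: 0.0152
grasp_force: 0.0
```

Emit:
{"api": "jog_arm", "payload": {
  "deltas": [
    [[0,0,0.1],0,-0.65],
    [[0,0,0],0,-0.65],
    [[0,0,0],0,-1],
    [[0,0,0],0,-1],
    [[0,0,0],0,-1]
  ]
}}

```text
time_s: 7.48
ee_pos: [0.4781, -0.2633, 0.128]
orientation: [-0.0, 0.983, -0.184, -0.0]
wrist_force: [0.8, 1.0, -0.6]
width: 0.0114
grasp_force: 26.9
```

Emit:
{"api": "jog_arm", "payload": {
  "deltas": [
    [[0,0,0],0,-1],
    [[0,0,0.05],0,-1],
    [[0,0,0.05],0,-1],
    [[0,0,0],0,-1]
  ],
  "squeeze": 70
}}

```text
time_s: 7.82
ee_pos: [0.4782, -0.2634, 0.1277]
orientation: [-0.0, 0.983, -0.184, 0.0]
wrist_force: [-2.2, 2.4, 6.6]
width: 0.011
grasp_force: 71.5
```

Emit:
{"api": "jog_arm", "payload": {
  "deltas": [
    [[0,0,0.05],0,-1],
    [[0,0,0.05],0,-1],
    [[0,0,0],0,-1]
  ]
}}

```text
time_s: 8.07
ee_pos: [0.4782, -0.2634, 0.126]
orientation: [-0.0, 0.983, -0.183, 0.0]
wrist_force: [-2.9, 1.7, 7.8]
width: 0.0108
grasp_force: 71.5
```

Emit:
{"api": "jog_arm", "payload": {
  "deltas": [
    [[-0.03,0,0.05],0,-1],
    [[0,0,0.05],0,-1],
    [[0,0,0.05],0,-1],
    [[0,0,0],0,-1]
  ]
}}

```text
time_s: 8.4
ee_pos: [0.4781, -0.2634, 0.1236]
orientation: [0.0, 0.983, -0.183, 0.001]
wrist_force: [-1.9, 2.1, 8.9]
width: 0.0106
grasp_force: 71.7
```

Emit:
{"api": "jog_arm", "payload": {
  "deltas": [
    [[0,0,0.05],0,-1],
    [[0,0,0.05],0,-1],
    [[0,0,0],0,-1]
  ]
}}

```text
time_s: 8.65
ee_pos: [0.4782, -0.2634, 0.1218]
orientation: [0.0, 0.983, -0.183, 0.001]
wrist_force: [-2.8, 1.9, 9.2]
width: 0.0104
grasp_force: 71.8
```

Emit:
{"api": "jog_arm", "payload": {
  "deltas": [
    [[-0.03,0,0.05],0,-1],
    [[0,0,0.05],0,-1],
    [[0,0,0],0,-1]
  ]
}}

```text
time_s: 8.9
ee_pos: [0.4781, -0.2634, 0.1203]
orientation: [0.0, 0.983, -0.183, 0.002]
wrist_force: [-2.2, 1.9, 9.9]
width: 0.0106
grasp_force: 72.0
```

Emit:
{"api": "jog_arm", "payload": {
  "deltas": [
    [[0,0,0.05],0,-1],
    [[0,0,0.05],0,-1],
    [[0,0,0],0,-1]
  ]
}}

```text
time_s: 9.15
ee_pos: [0.4781, -0.2634, 0.1185]
orientation: [0.0, 0.983, -0.183, 0.002]
wrist_force: [-2.2, 3.2, 11.4]
width: 0.0111
grasp_force: 72.1
```

Emit:
{"api": "jog_arm", "payload": {
  "deltas": [
    [[-0.02,0,0.05],0,-1],
    [[0,0,0.05],0,-1],
    [[0,0,0],0,-1]
  ]
}}

```text
time_s: 9.4
ee_pos: [0.4781, -0.2634, 0.1175]
orientation: [0.001, 0.983, -0.183, 0.003]
wrist_force: [-2.6, 3.4, 13.3]
width: 0.0106
grasp_force: 72.4
```

Emit:
{"api": "jog_arm", "payload": {
  "deltas": [
    [[0,0,0.05],0,-1],
    [[0,0,0],0,-1]
  ]
}}

```text
time_s: 9.57
ee_pos: [0.4781, -0.2634, 0.1175]
orientation: [0.001, 0.983, -0.183, 0.003]
wrist_force: [-3.4, 3.7, 15.9]
width: 0.0107
grasp_force: 72.9
```

```bash
cat > s.py <<'E'
from h import *
s=env.sense();q=s["orientation"];print(s["time_s"],s["joints"].round(4),s["ee_pos"].round(4),"yaw",np.degrees(2*np.arctan2(q[2],q[1])).round(2),s["wrist_force"].round(1),s["ft_torque"].round(3),s["joint_torque"].round(2))
E
python3 s.py
```

```text
9.5667 [-6.0800e-01  1.2430e-01  1.5583e+00  9.0000e-04  1.4534e+00  1.3317e+00] [ 0.4781 -0.2634  0.1175] yaw -21.14 [-3.4  3.7 15.9] [ 0.839  0.85  -0.013] [-9.80e-01 -2.67e+01 -2.46e+01 -4.30e-01 -1.96e+00 -2.00e-02]
```

Emit:
{"api": "jog_arm", "payload": {
  "deltas": [
    [[0,0,0],-0.25,-1],
    [[0,0,0],-0.25,-1]
  ]
}}

```text
time_s: 9.73
ee_pos: [0.4783, -0.2637, 0.1175]
orientation: [0.001, 0.987, -0.158, 0.003]
wrist_force: [-3.1, 3.2, 15.9]
width: 0.0106
grasp_force: 72.9
```

```bash
python3 s.py
```

```text
9.7333 [-6.0800e-01  1.2440e-01  1.5583e+00  7.0000e-04  1.4525e+00  1.2806e+00] [ 0.4783 -0.2637  0.1175] yaw -18.22 [-3.1  3.2 15.9] [ 0.694  0.655 -0.046] [ -0.72 -27.12 -24.44  -0.35  -1.58   0.18]
```

Emit:
{"api": "jog_arm", "payload": {
  "deltas": [
    [[0,0,0],-0.5,-1],
    [[0,0,0],-0.5,-1],
    [[0,0,0],-0.5,-1],
    [[0,0,0],-0.5,-1]
  ]
}}

```text
time_s: 10.07
ee_pos: [0.479, -0.2643, 0.1175]
orientation: [0.002, 0.998, -0.058, 0.004]
wrist_force: [-0.9, 2.3, 13.9]
width: 0.0107
grasp_force: 72.6
```

```bash
python3 s.py
```

```text
10.0667 [-6.0820e-01  1.2480e-01  1.5578e+00  5.0000e-04  1.4503e+00  1.0793e+00] [ 0.479  -0.2643  0.1175] yaw -6.69 [-0.9  2.3 13.9] [ 0.419  0.377 -0.095] [ -0.46 -27.88 -24.02  -0.28  -0.79   0.42]
```

Emit:
{"api": "jog_arm", "payload": {
  "deltas": [
    [[0,0,0],-0.5,-1],
    [[0,0,0],-0.5,-1],
    [[0,0,0],-0.5,-1],
    [[0,0,0],-0.5,-1]
  ]
}}

```text
time_s: 10.4
ee_pos: [0.479, -0.2645, 0.1175]
orientation: [0.003, 0.999, 0.042, 0.004]
wrist_force: [-1.8, 2.1, 15.7]
width: 0.0107
grasp_force: 72.6
```

```bash
python3 s.py
```

```text
10.4 [-6.0830e-01  1.2480e-01  1.5578e+00  2.0000e-04  1.4503e+00  8.7940e-01] [ 0.479  -0.2645  0.1175] yaw 4.76 [-1.8  2.1 15.7] [ 0.351  0.34  -0.074] [ -0.32 -27.81 -24.04  -0.19  -0.83   0.41]
```

Emit:
{"api": "jog_arm", "payload": {
  "deltas": [
    [[0,0,0],-0.5,-1],
    [[0,0,0],-0.5,-1],
    [[0,0,0],-0.5,-1],
    [[0,0,0],-0.5,-1]
  ]
}}

```text
time_s: 10.73
ee_pos: [0.479, -0.2645, 0.1175]
orientation: [0.003, 0.99, 0.141, 0.003]
wrist_force: [-0.5, 1.4, 15.1]
width: 0.0106
grasp_force: 72.6
```

```bash
python3 s.py
```

```text
10.7333 [-6.0830e-01  1.2480e-01  1.5577e+00  2.0000e-04  1.4502e+00  6.7940e-01] [ 0.479  -0.2645  0.1175] yaw 16.22 [-0.5  1.4 15.1] [ 0.388  0.344 -0.038] [ -0.29 -27.85 -24.03  -0.18  -0.79   0.42]
```

Emit:
{"api": "jog_arm", "payload": {
  "deltas": [
    [[0,0,0],-0.2,-1],
    [[0,0,0],-0.2,-1]
  ]
}}

```text
time_s: 10.9
ee_pos: [0.479, -0.2645, 0.1175]
orientation: [0.003, 0.987, 0.16, 0.003]
wrist_force: [-1.6, 0.9, 14.1]
width: 0.0109
grasp_force: 72.6
```

```bash
python3 s.py
```

```text
10.9 [-6.0830e-01  1.2480e-01  1.5577e+00  2.0000e-04  1.4502e+00  6.4080e-01] [ 0.479  -0.2645  0.1175] yaw 18.43 [-1.6  0.9 14.1] [ 0.44   0.313 -0.084] [ -0.29 -27.86 -24.03  -0.18  -0.79   0.1 ]
```

Emit:
{"api": "jog_arm", "payload": {
  "deltas": [
    [[0,0,0],-0.2,-1],
    [[0,0,0],-0.2,-1]
  ]
}}

```text
time_s: 11.07
ee_pos: [0.479, -0.2645, 0.1175]
orientation: [0.003, 0.984, 0.18, 0.003]
wrist_force: [-1.4, 1.0, 13.8]
width: 0.0106
grasp_force: 72.6
```

```bash
python3 s.py
```

```text
11.0667 [-6.0830e-01  1.2480e-01  1.5577e+00  2.0000e-04  1.4501e+00  6.0080e-01] [ 0.479  -0.2645  0.1175] yaw 20.72 [-1.4  1.  13.8] [ 0.357  0.385 -0.109] [ -0.28 -27.87 -24.03  -0.18  -0.78   0.12]
```

Emit:
{"api": "jog_arm", "payload": {
  "deltas": [
    [[0,0,0],-0.2,-1],
    [[0,0,0],-0.2,-1]
  ]
}}

```text
time_s: 11.23
ee_pos: [0.479, -0.2645, 0.1175]
orientation: [0.003, 0.98, 0.199, 0.003]
wrist_force: [-0.8, 1.4, 13.5]
width: 0.0107
grasp_force: 72.6
```

```bash
python3 s.py
```

```text
11.2333 [-6.0830e-01  1.2480e-01  1.5577e+00  2.0000e-04  1.4501e+00  5.6080e-01] [ 0.479  -0.2645  0.1175] yaw 23.01 [-0.8  1.4 13.5] [ 0.374  0.359 -0.056] [ -0.28 -27.88 -24.03  -0.17  -0.77   0.12]
```

Emit:
{"api": "jog_arm", "payload": {
  "deltas": [
    [[0,0,0],-0.2,-1],
    [[0,0,0],-0.2,-1]
  ]
}}

```text
time_s: 11.4
ee_pos: [0.479, -0.2645, 0.1175]
orientation: [0.003, 0.976, 0.219, 0.003]
wrist_force: [-1.4, 1.3, 14.2]
width: 0.0107
grasp_force: 72.6
```

```bash
python3 s.py
```

```text
11.4 [-6.0830e-01  1.2480e-01  1.5577e+00  2.0000e-04  1.4501e+00  5.2080e-01] [ 0.479  -0.2645  0.1175] yaw 25.3 [-1.4  1.3 14.2] [ 0.333  0.346 -0.107] [ -0.28 -27.89 -24.03  -0.17  -0.76   0.12]
```

Emit:
{"api": "jog_arm", "payload": {
  "deltas": [
    [[0,0,0],0,-1],
    [[0,0,0],0,-1]
  ],
  "squeeze": 26
}}

```text
time_s: 11.57
ee_pos: [0.479, -0.2645, 0.1175]
orientation: [0.003, 0.976, 0.219, 0.003]
wrist_force: [-0.5, 2.0, 14.8]
width: 0.0109
grasp_force: 72.6
```

```bash
python3 s.py
```

```text
11.5667 [-6.0830e-01  1.2480e-01  1.5577e+00  2.0000e-04  1.4501e+00  5.2160e-01] [ 0.479  -0.2645  0.1175] yaw 25.26 [-0.5  2.  14.8] [0.326 0.312 0.007] [-3.500e-01 -2.790e+01 -2.403e+01 -1.600e-01 -7.500e-01 -2.000e-02]
```

Emit:
{"api": "jog_arm", "payload": {
  "deltas": [
    [[0,0,0],-0.1,-1],
    [[0,0,0],-0.1,-1]
  ]
}}

```text
time_s: 11.73
ee_pos: [0.479, -0.2645, 0.1175]
orientation: [0.003, 0.974, 0.229, 0.003]
wrist_force: [-1.5, 0.3, 14.0]
width: 0.0105
grasp_force: 72.6
```

```bash
python3 s.py
```

```text
11.7333 [-6.0830e-01  1.2480e-01  1.5577e+00  2.0000e-04  1.4501e+00  5.0130e-01] [ 0.479  -0.2645  0.1175] yaw 26.42 [-1.5  0.3 14. ] [ 0.334  0.308 -0.047] [ -0.27 -27.91 -24.03  -0.17  -0.75   0.03]
```

Emit:
{"api": "jog_arm", "payload": {
  "deltas": [
    [[0,0,0],0,-0.9],
    [[0,0,0],0,-0.9]
  ],
  "squeeze": 26
}}

```text
time_s: 11.9
ee_pos: [0.479, -0.2645, 0.1175]
orientation: [0.003, 0.974, 0.228, 0.003]
wrist_force: [-0.6, 1.7, 14.7]
width: 0.0107
grasp_force: 72.6
```

Emit:
{"api": "jog_arm", "payload": {
  "deltas": [
    [[0,0,0],0,-0.8],
    [[0,0,0],0,-0.8]
  ]
}}

```text
time_s: 12.07
ee_pos: [0.479, -0.2646, 0.1175]
orientation: [0.003, 0.974, 0.228, 0.003]
wrist_force: [-1.3, 1.8, 13.4]
width: 0.0108
grasp_force: 72.6
```

Emit:
{"api": "jog_arm", "payload": {
  "deltas": [
    [[0,0,0],0,-0.76],
    [[0,0,0],0,-0.76]
  ]
}}

```text
time_s: 12.23
ee_pos: [0.479, -0.2645, 0.1175]
orientation: [0.003, 0.974, 0.228, 0.003]
wrist_force: [-1.4, 0.9, 14.8]
width: 0.0106
grasp_force: 72.6
```

Emit:
{"api": "jog_arm", "payload": {
  "deltas": [
    [[0,0,0],0,-0.72],
    [[0,0,0],0,-0.7],
    [[0,0,0],0,-1],
    [[0,0,0],0,-1],
    [[0,0,0],0,-1]
  ],
  "squeeze": 26
}}

```text
time_s: 12.65
ee_pos: [0.4791, -0.2645, 0.117]
orientation: [0.003, 0.974, 0.228, 0.003]
wrist_force: [0.2, 1.1, 12.5]
width: 0.0116
grasp_force: 31.1
```

```bash
python3 s.py
```

```text
12.65 [-6.0830e-01  1.2530e-01  1.5583e+00  3.0000e-04  1.4492e+00  5.0160e-01] [ 0.4791 -0.2645  0.117 ] yaw 26.4 [ 0.2  1.1 12.5] [0.312 0.169 0.012] [-3.400e-01 -2.886e+01 -2.450e+01 -2.200e-01 -4.300e-01 -1.000e-02]
```

Emit:
{"api": "jog_arm", "payload": {
  "deltas": [
    [[0,0,0.04],0,-1],
    [[0,0,0],-0.1,-1],
    [[0,0,0],-0.1,-1]
  ]
}}

```text
time_s: 12.9
ee_pos: [0.4791, -0.2645, 0.1169]
orientation: [0.003, 0.971, 0.238, 0.003]
wrist_force: [0.0, 1.9, 15.9]
width: 0.0112
grasp_force: 31.6
```

```bash
python3 s.py
```

```text
12.9 [-6.0830e-01  1.2530e-01  1.5585e+00  3.0000e-04  1.4486e+00  4.8140e-01] [ 0.4791 -0.2645  0.1169] yaw 27.56 [ 0.   1.9 15.9] [ 0.362  0.334 -0.061] [-2.900e-01 -2.756e+01 -2.382e+01 -2.200e-01 -8.200e-01  2.000e-02]
```

Emit:
{"api": "jog_arm", "payload": {
  "deltas": [
    [[0,0,0],-0.1,-1],
    [[0,0,0],-0.1,-1]
  ]
}}

```text
time_s: 13.07
ee_pos: [0.4791, -0.2645, 0.1169]
orientation: [0.003, 0.969, 0.248, 0.003]
wrist_force: [-1.4, 1.5, 15.1]
width: 0.0114
grasp_force: 31.6
```

```bash
python3 s.py
```

```text
13.0667 [-6.0830e-01  1.2530e-01  1.5586e+00  3.0000e-04  1.4486e+00  4.6140e-01] [ 0.4791 -0.2645  0.1169] yaw 28.71 [-1.4  1.5 15.1] [ 0.4    0.352 -0.09 ] [-2.900e-01 -2.757e+01 -2.382e+01 -2.200e-01 -8.100e-01  1.000e-02]
```

Emit:
{"api": "jog_arm", "payload": {
  "deltas": [
    [[0,0,0],-0.12,-1],
    [[0,0,0],-0.12,-1]
  ]
}}

```text
time_s: 13.23
ee_pos: [0.4791, -0.2645, 0.1169]
orientation: [0.003, 0.966, 0.26, 0.003]
wrist_force: [-1.1, 2.0, 15.4]
width: 0.0112
grasp_force: 31.6
```

```bash
python3 s.py
```

```text
13.2333 [-6.0830e-01  1.2530e-01  1.5585e+00  3.0000e-04  1.4486e+00  4.3720e-01] [ 0.4791 -0.2645  0.1169] yaw 30.09 [-1.1  2.  15.4] [ 0.439  0.268 -0.066] [ -0.29 -27.58 -23.82  -0.22  -0.81   0.03]
```

Emit:
{"api": "jog_arm", "payload": {
  "deltas": [
    [[0,0,0],-0.12,-1],
    [[0,0,0],-0.12,-1]
  ]
}}

```text
time_s: 13.4
ee_pos: [0.4791, -0.2646, 0.1169]
orientation: [0.003, 0.963, 0.271, 0.003]
wrist_force: [-1.3, 1.3, 14.7]
width: 0.0113
grasp_force: 31.6
```

```bash
python3 s.py
```

```text
13.4 [-6.0830e-01  1.2520e-01  1.5585e+00  3.0000e-04  1.4486e+00  4.1320e-01] [ 0.4791 -0.2646  0.1169] yaw 31.47 [-1.3  1.3 14.7] [ 0.415  0.316 -0.011] [ -0.28 -27.59 -23.82  -0.22  -0.8    0.03]
```

Emit:
{"api": "jog_arm", "payload": {
  "deltas": [
    [[0,0,0],-0.12,-1],
    [[0,0,0],-0.12,-1]
  ]
}}

```text
time_s: 13.57
ee_pos: [0.4791, -0.2646, 0.1169]
orientation: [0.004, 0.959, 0.283, 0.003]
wrist_force: [-1.0, 2.0, 15.5]
width: 0.0112
grasp_force: 31.6
```

```bash
python3 s.py
```

```text
13.5667 [-6.0830e-01  1.2520e-01  1.5585e+00  3.0000e-04  1.4486e+00  3.8930e-01] [ 0.4791 -0.2646  0.1169] yaw 32.84 [-1.   2.  15.5] [ 0.394  0.352 -0.156] [-2.400e-01 -2.759e+01 -2.383e+01 -2.100e-01 -8.100e-01  2.000e-02]
```

Emit:
{"api": "jog_arm", "payload": {
  "deltas": [
    [[0,0,0],-0.05,-1],
    [[0,0,0],0,-1]
  ]
}}

```text
time_s: 13.73
ee_pos: [0.4791, -0.2646, 0.1169]
orientation: [0.004, 0.959, 0.285, 0.003]
wrist_force: [-1.3, 1.5, 15.5]
width: 0.0114
grasp_force: 31.6
```

```bash
python3 s.py
```

```text
13.7333 [-6.0830e-01  1.2520e-01  1.5585e+00  3.0000e-04  1.4486e+00  3.8470e-01] [ 0.4791 -0.2646  0.1169] yaw 33.1 [-1.3  1.5 15.5] [ 0.375  0.344 -0.131] [ -0.27 -27.6  -23.83  -0.21  -0.81  -0.12]
```

Emit:
{"api": "jog_arm", "payload": {
  "deltas": [
    [[0,0,0],-0.05,-1],
    [[0,0,0],0,-1]
  ]
}}

```text
time_s: 13.9
ee_pos: [0.4791, -0.2646, 0.1169]
orientation: [0.003, 0.958, 0.287, 0.003]
wrist_force: [-1.3, 1.7, 15.1]
width: 0.0114
grasp_force: 31.6
```

```bash
python3 s.py
```

```text
13.9 [-6.0830e-01  1.2520e-01  1.5586e+00  3.0000e-04  1.4486e+00  3.7980e-01] [ 0.4791 -0.2646  0.1169] yaw 33.38 [-1.3  1.7 15.1] [ 0.378  0.319 -0.067] [ -0.24 -27.6  -23.83  -0.21  -0.81  -0.13]
```

Emit:
{"api": "jog_arm", "payload": {
  "deltas": [
    [[0,0,0],-0.08,-1],
    [[0,0,0],0,-1]
  ]
}}

```text
time_s: 14.07
ee_pos: [0.4791, -0.2646, 0.1169]
orientation: [0.004, 0.957, 0.291, 0.003]
wrist_force: [-0.9, 2.0, 14.7]
width: 0.0118
grasp_force: 31.6
```

```bash
python3 s.py
```

```text
14.0667 [-6.0840e-01  1.2520e-01  1.5586e+00  3.0000e-04  1.4486e+00  3.7180e-01] [ 0.4791 -0.2646  0.1169] yaw 33.84 [-0.9  2.  14.7] [ 0.382  0.366 -0.163] [ -0.21 -27.6  -23.84  -0.22  -0.81  -0.19]
```

Emit:
{"api": "jog_arm", "payload": {
  "deltas": [
    [[0,0,0],-0.08,-1],
    [[0,0,0],0,-1]
  ]
}}

```text
time_s: 14.23
ee_pos: [0.4791, -0.2645, 0.1169]
orientation: [0.003, 0.956, 0.295, 0.003]
wrist_force: [-1.8, 1.4, 14.6]
width: 0.0117
grasp_force: 31.6
```

```bash
python3 s.py
```

```text
14.2333 [-6.0830e-01  1.2530e-01  1.5586e+00  3.0000e-04  1.4486e+00  3.6390e-01] [ 0.4791 -0.2645  0.1169] yaw 34.29 [-1.8  1.4 14.6] [ 0.412  0.331 -0.141] [ -0.17 -27.59 -23.85  -0.23  -0.83  -0.24]
```

Emit:
{"api": "jog_arm", "payload": {
  "deltas": [
    [[0,0,0],-0.1,-1],
    [[0,0,0],0,-1]
  ]
}}

```text
time_s: 14.4
ee_pos: [0.479, -0.2645, 0.1169]
orientation: [0.003, 0.954, 0.299, 0.003]
wrist_force: [-1.9, 2.4, 14.8]
width: 0.0115
grasp_force: 31.7
```

```bash
python3 s.py
```

```text
14.4 [-6.0840e-01  1.2520e-01  1.5586e+00  4.0000e-04  1.4487e+00  3.5400e-01] [ 0.479  -0.2645  0.1169] yaw 34.85 [-1.9  2.4 14.8] [ 0.386  0.295 -0.252] [ -0.12 -27.57 -23.86  -0.26  -0.85  -0.33]
```

The resting moment now grows steadily to about 0.25–0.3 N m, so the end stop is reached at about 54°. I'll ease off a little and lift gently.

Emit:
{"api": "jog_arm", "payload": {
  "deltas": [
    [[0,0,0],0.12,-1],
    [[0,0,-0.1],0,-1],
    [[0,0,-0.1],0,-1],
    [[0,0,-0.1],0,-1],
    [[0,0,-0.1],0,-1]
  ]
}}

```text
time_s: 14.82
ee_pos: [0.4789, -0.2645, 0.1225]
orientation: [0.003, 0.956, 0.294, 0.003]
wrist_force: [2.1, -0.3, 4.9]
width: 0.0118
grasp_force: 29.7
```

Emit:
{"api": "jog_arm", "payload": {
  "deltas": [
    [[0,0,-0.1],0,-1],
    [[0,0,-0.1],0,-1],
    [[0,0,-0.1],0,-1],
    [[0,0,0],0,-1]
  ]
}}

```text
time_s: 15.15
ee_pos: [0.4785, -0.2641, 0.1277]
orientation: [0.002, 0.956, 0.294, 0.002]
wrist_force: [2.8, -1.4, 7.1]
width: 0.0115
grasp_force: 29.1
```

```bash
python3 s.py
```

```text
15.15 [-6.0830e-01  1.1850e-01  1.5438e+00  4.0000e-04  1.4733e+00  3.6560e-01] [ 0.4785 -0.2641  0.1277] yaw 34.19 [ 2.8 -1.4  7.1] [-0.213 -0.628 -0.019] [ -0.23 -31.46 -25.15  -0.31   1.14  -0.04]
```

Emit:
{"api": "jog_arm", "payload": {
  "deltas": [
    [[0.02,0.04,-0.05],0,-1],
    [[0,0,-0.05],0,-1],
    [[0,0,-0.05],0,-1],
    [[0,0,0],0,-1]
  ]
}}

```text
time_s: 15.48
ee_pos: [0.4784, -0.2639, 0.1295]
orientation: [0.001, 0.956, 0.294, 0.001]
wrist_force: [3.4, -1.8, 5.2]
width: 0.0119
grasp_force: 28.8
```

```bash
python3 s.py
```

```text
15.4833 [-6.0810e-01  1.1920e-01  1.5394e+00  2.0000e-04  1.4800e+00  3.6570e-01] [ 0.4784 -0.2639  0.1295] yaw 34.2 [ 3.4 -1.8  5.2] [-0.239 -0.65  -0.002] [-1.800e-01 -3.226e+01 -2.579e+01 -2.800e-01  1.240e+00 -2.000e-02]
```

Emit:
{"api": "jog_arm", "payload": {
  "deltas": [
    [[0.02,0.04,-0.05],0,-1],
    [[0,0,-0.05],0,-1],
    [[0,0,-0.05],0,-1],
    [[0,0,0],0,-1]
  ]
}}

```text
time_s: 15.82
ee_pos: [0.4783, -0.2639, 0.1316]
orientation: [0.0, 0.956, 0.294, 0.0]
wrist_force: [1.8, -0.7, 4.3]
width: 0.0113
grasp_force: 28.3
```

```bash
python3 s.py
```

```text
15.8167 [-0.608   0.1197  1.5346  0.      1.4873  0.3659] [ 0.4783 -0.2639  0.1316] yaw 34.2 [ 1.8 -0.7  4.3] [-0.181 -0.523 -0.004] [-1.000e-01 -3.295e+01 -2.681e+01 -2.000e-01  9.700e-01 -1.000e-02]
```

Emit:
{"api": "jog_arm", "payload": {
  "deltas": [
    [[0,0,-0.1],0,-1],
    [[0,0,-0.1],0,-1],
    [[0,0,-0.1],0,-1],
    [[0,0,-0.1],0,-1],
    [[0,0,0],0,-1]
  ],
  "squeeze": 40
}}

```text
time_s: 16.23
ee_pos: [0.4773, -0.2633, 0.1387]
orientation: [-0.001, 0.956, 0.294, -0.001]
wrist_force: [0.3, 0.2, 0.6]
width: 0.0113
grasp_force: 43.9
```

```bash
python3 s.py
```

```text
16.2333 [-6.0800e-01  1.1520e-01  1.5250e+00 -2.0000e-04  1.5046e+00  3.6600e-01] [ 0.4773 -0.2633  0.1387] yaw 34.19 [0.3 0.2 0.6] [-0.093 -0.135 -0.018] [ 7.000e-02 -3.557e+01 -3.032e+01  2.000e-02  2.100e-01 -0.000e+00]
```

Emit:
{"api": "jog_arm", "payload": {
  "deltas": [
    [[0,0,-0.2],0,-1],
    [[0,0,-0.2],0,-1],
    [[0,0,-0.2],0,-1],
    [[0,0,-0.2],0,-1],
    [[0,0,-0.2],0,-1]
  ]
}}

```text
time_s: 16.65
ee_pos: [0.4781, -0.2638, 0.1598]
orientation: [-0.0, 0.956, 0.294, -0.0]
wrist_force: [0.5, -0.1, -1.7]
width: 0.0114
grasp_force: 43.6
```

Emit:
{"api": "jog_arm", "payload": {
  "deltas": [
    [[0,0,-0.4],0,-1],
    [[0,0,-0.6],0,-1],
    [[0,0,-0.6],0,-1],
    [[0,0,0],0,-1]
  ]
}}

```text
time_s: 16.98
ee_pos: [0.4798, -0.2649, 0.1959]
orientation: [0.003, 0.956, 0.294, 0.002]
wrist_force: [1.2, -1.1, 0.0]
width: 0.0108
grasp_force: 43.6
```

```bash
python3 s.py; python3 - <<'E'
from h import *
m,p,d=shot("top","top1")
E
```

```text
16.9833 [-6.0800e-01  8.7300e-02  1.4406e+00  1.0000e-04  1.6066e+00  3.6600e-01] [ 0.4798 -0.2649  0.1959] yaw 34.19 [ 1.2 -1.1  0. ] [-0.02  -0.034 -0.045] [ -0.04 -32.97 -29.31  -0.     0.27  -0.  ]
```

View pics/top1.png

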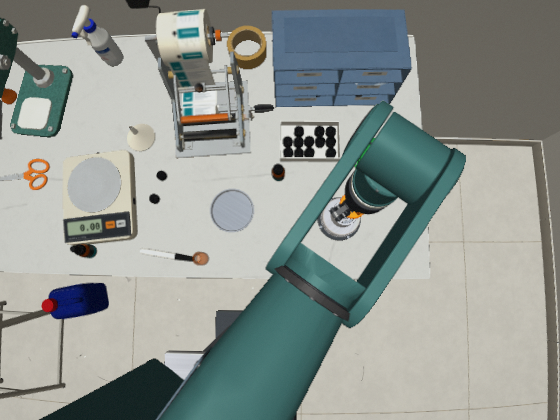

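The top view shows the cap held clear above the canister at about (345,212), with the bottle at (278,172) and the dish at (232,210) unchanged. I'll carry the cap to the dish.

Emit:
{"api": "jog_arm", "payload": {
  "deltas": [
    [[0.4,-0.5,0],0,-1],
    [[0.73,-0.95,0],0,-1],
    [[0.73,-0.95,0],0,-1],
    [[0.73,-0.95,0],0,-1],
    [[0.73,-0.95,0],0,-1]
  ]
}}

```text
time_s: 17.45
ee_pos: [0.4842, -0.1533, 0.1905]
orientation: [-0.001, 0.956, 0.294, -0.001]
wrist_force: [-0.3, -0.1, -1.0]
width: 0.0114
grasp_force: 43.6
```

Emit:
{"api": "jog_arm", "payload": {
  "deltas": [
    [[0.73,-0.95,0],0,-1],
    [[0.73,-0.95,0],0,-1],
    [[0.73,-0.95,0],0,-1],
    [[0.73,-0.95,0],0,-1],
    [[0.73,-0.95,0],0,-1]
  ]
}}

```text
time_s: 17.87
ee_pos: [0.4909, -0.0336, 0.1907]
orientation: [-0.001, 0.956, 0.294, -0.001]
wrist_force: [-0.6, -0.4, -1.3]
width: 0.011
grasp_force: 43.6
```

Emit:
{"api": "jog_arm", "payload": {
  "deltas": [
    [[0.73,-0.95,0],0,-1],
    [[0.33,-0.4,0],0,-1],
    [[0,0,0],0,-1],
    [[0,0,0],0,-1]
  ]
}}

```text
time_s: 18.2
ee_pos: [0.4938, -0.0013, 0.191]
orientation: [0.0, 0.956, 0.295, -0.001]
wrist_force: [-0.3, -1.1, -0.9]
width: 0.0116
grasp_force: 43.5
```

```bash
python3 s.py; python3 - <<'E'
from h import *
shot("wrist","w2"); shot("scene","scene1")
E
```

```text
18.2 [-1.1700e-01 -2.6200e-02  1.5669e+00 -8.0000e-04  1.6018e+00  8.5560e-01] [ 0.4938 -0.0013  0.191 ] yaw 34.28 [-0.3 -1.1 -0.9] [ 0.004  0.02  -0.003] [ 8.100e-01 -3.048e+01 -3.149e+01  1.200e-01  2.000e-02  2.000e-02]
```

View pics/w2.png

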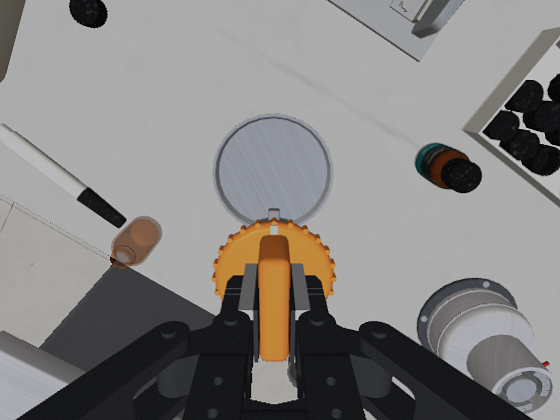

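View pics/scene1.png

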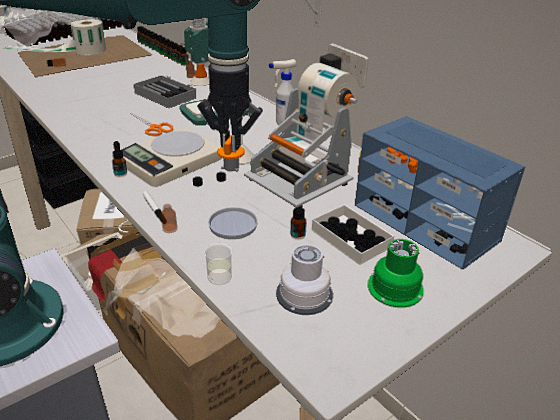

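The wrist view shows the cap held upright at (275,270), with the dish rim centred near (273,171) beyond it. The scene view shows the canister open and the other objects still standing.

```bash
python3 - <<'E'
from h import *
m,p,d=load("w2"); A=world(m,[(213,170),(333,170),(273,113),(273,171)],.013);print(A, np.linalg.norm(A[0]-A[1]))
c=(A[0]+A[1])/2; u=(A[2]-c); print(c,np.linalg.norm(u))
E
```

```text
[[ 0.46990308  0.0478837   0.013     ]
 [ 0.53050982 -0.04091918  0.013     ]
 [ 0.54122532  0.03142429  0.013     ]
 [ 0.49943734  0.00295209  0.013     ]] 0.10751339270282537
[0.50020645 0.00348226 0.013     ] 0.049631685568840844
```

Emit:
{"api": "jog_arm", "payload": {
  "deltas": [
    [[0,0,1],0,-1],
    [[0,0,1],0,-1],
    [[0,0,1],0,-1],
    [[0,0,1],0,-1],
    [[0,0,0.5],0,-1]
  ]
}}

```text
time_s: 18.72
ee_pos: [0.4925, -0.0027, 0.0986]
orientation: [-0.001, 0.956, 0.293, -0.002]
wrist_force: [-1.1, -0.3, -1.0]
width: 0.0113
grasp_force: 43.6
```

Emit:
{"api": "jog_arm", "payload": {
  "deltas": [
    [[0,0,0.5],0,-1],
    [[0,0,0.5],0,-1],
    [[0,0,0.3],0,-1],
    [[0,0,0],0,-1],
    [[0,0,0],0,-1]
  ]
}}

```text
time_s: 19.13
ee_pos: [0.4945, -0.0016, 0.0758]
orientation: [0.0, 0.956, 0.294, 0.0]
wrist_force: [0.4, -0.2, -0.4]
width: 0.0117
grasp_force: 43.6
```

Emit:
{"api": "jog_arm", "payload": {
  "deltas": [
    [[0.1,0,0.5],0,-1],
    [[0,0,0.4],0,-1],
    [[0,0,0.2],0,-1],
    [[0,0,0.1],0,-1],
    [[0,0,0],0,-1]
  ]
}}

```text
time_s: 19.55
ee_pos: [0.4952, -0.0003, 0.0506]
orientation: [-0.0, 0.956, 0.294, -0.001]
wrist_force: [0.1, -0.3, -1.4]
width: 0.0109
grasp_force: 43.6
```

Emit:
{"api": "jog_arm", "payload": {
  "deltas": [
    [[0,0,0.05],0,-1],
    [[0,0,0.05],0,-1],
    [[0,0,0],0,-1]
  ]
}}

```text
time_s: 19.8
ee_pos: [0.496, -0.0004, 0.0496]
orientation: [0.0, 0.956, 0.294, 0.0]
wrist_force: [0.3, 0.1, -0.8]
width: 0.011
grasp_force: 43.6
```

Emit:
{"api": "jog_arm", "payload": {
  "deltas": [
    [[0,0,0.05],0,-1],
    [[0,0,0.05],0,-1],
    [[0,0,0],0,-1]
  ]
}}

```text
time_s: 20.05
ee_pos: [0.4958, -0.0004, 0.0474]
orientation: [-0.0, 0.956, 0.294, 0.0]
wrist_force: [-0.2, 0.2, -1.7]
width: 0.0113
grasp_force: 43.6
```

Emit:
{"api": "jog_arm", "payload": {
  "deltas": [
    [[0,0,0.04],0,-1],
    [[0,0,0],0,-1]
  ]
}}

```text
time_s: 20.22
ee_pos: [0.4958, -0.0004, 0.0466]
orientation: [-0.0, 0.956, 0.294, -0.0]
wrist_force: [-0.7, 0.0, -1.3]
width: 0.011
grasp_force: 43.6
```

Emit:
{"api": "jog_arm", "payload": {
  "deltas": [
    [[0,0,0.04],0,-1],
    [[0,0,0],0,-1]
  ]
}}

```text
time_s: 20.38
ee_pos: [0.4958, -0.0004, 0.0458]
orientation: [-0.0, 0.956, 0.294, -0.0]
wrist_force: [-1.1, 0.0, -1.4]
width: 0.0109
grasp_force: 43.6
```

Emit:
{"api": "jog_arm", "payload": {
  "deltas": [
    [[0,0,0.03],0,-1],
    [[0,0,0],0,-1]
  ]
}}

```text
time_s: 20.55
ee_pos: [0.4959, -0.0004, 0.0455]
orientation: [-0.0, 0.956, 0.294, 0.0]
wrist_force: [-0.2, 0.2, 0.9]
width: 0.011
grasp_force: 43.9
```

Emit:
{"api": "jog_arm", "payload": {
  "deltas": [
    [[0,0,0.03],0,-1],
    [[0,0,0],0,-1]
  ]
}}

```text
time_s: 20.72
ee_pos: [0.496, -0.0004, 0.0455]
orientation: [0.0, 0.956, 0.294, 0.0]
wrist_force: [-2.6, 0.4, 3.8]
width: 0.0111
grasp_force: 44.6
```

Emit:
{"api": "jog_arm", "payload": {
  "deltas": [
    [[0,0,0.03],0,-1],
    [[0,0,0],0,-1]
  ]
}}

```text
time_s: 20.88
ee_pos: [0.496, -0.0004, 0.0455]
orientation: [0.0, 0.956, 0.294, 0.0]
wrist_force: [-2.9, -0.8, 8.1]
width: 0.0114
grasp_force: 45.2
```

Emit:
{"api": "jog_arm", "payload": {
  "deltas": [
    [[0,0,-0.08],0,-1],
    [[0,0,0],0,-1],
    [[0,0,0],0,-0.65],
    [[0,0,0],0,-0.6],
    [[0,0,0],0,-0.55]
  ]
}}

```text
time_s: 21.3
ee_pos: [0.4958, -0.0004, 0.0455]
orientation: [-0.0, 0.956, 0.294, -0.0]
wrist_force: [-0.2, 1.3, -0.2]
width: 0.0193
grasp_force: 0.0
```

Emit:
{"api": "jog_arm", "payload": {
  "deltas": [
    [[0,0,0],0,-0.45],
    [[0,0,0],0,-0.3],
    [[0,0,0],0,-0.1],
    [[0,0,0],0,0.1],
    [[0,0,0],0,0.1]
  ]
}}

```text
time_s: 21.72
ee_pos: [0.4959, -0.0004, 0.0457]
orientation: [-0.0, 0.956, 0.294, 0.0]
wrist_force: [0.1, 0.0, -0.4]
width: 0.0471
grasp_force: 0.0
```

Emit:
{"api": "jog_arm", "payload": {
  "deltas": [
    [[0,0,-0.2],0,0.1],
    [[0,0,-0.5],0,0.1],
    [[0,0,-1],0,0.1],
    [[0,0,-1],0,0.1],
    [[0,0,-1],0,0.1]
  ]
}}

```text
time_s: 22.13
ee_pos: [0.4959, -0.0004, 0.1214]
orientation: [0.0, 0.956, 0.294, 0.0]
wrist_force: [0.9, -0.3, 1.0]
width: 0.047
grasp_force: 0.0
```

Emit:
{"api": "jog_arm", "payload": {
  "deltas": [
    [[0,0,-1],0,0.1],
    [[0,0,-1],0,0.1],
    [[-1,0,-1],0,0.1],
    [[-1,0,0],0,0.1],
    [[0,0,0],0,0.1]
  ]
}}

```text
time_s: 22.55
ee_pos: [0.4621, -0.0242, 0.1828]
orientation: [0.001, 0.956, 0.293, 0.002]
wrist_force: [0.5, 0.2, -0.5]
width: 0.0472
grasp_force: 0.0
```

```bash
python3 s.py; python3 - <<'E'
from h import *
m,p,d=shot("scene","scene2")
cv2.imwrite("pics/c2.png",cv2.resize(p[130:330,120:400,::-1],None,fx=2.8,fy=2.8))
E
```

```text
22.55 [-1.7420e-01 -9.7100e-02  1.6503e+00 -1.1000e-03  1.5842e+00  8.0130e-01] [ 0.4621 -0.0242  0.1828] yaw 34.11 [ 0.5  0.2 -0.5] [ 0.009 -0.02   0.022] [ -0.32 -27.56 -31.86  -0.12   0.04  -0.18]
```

View pics/c2.png

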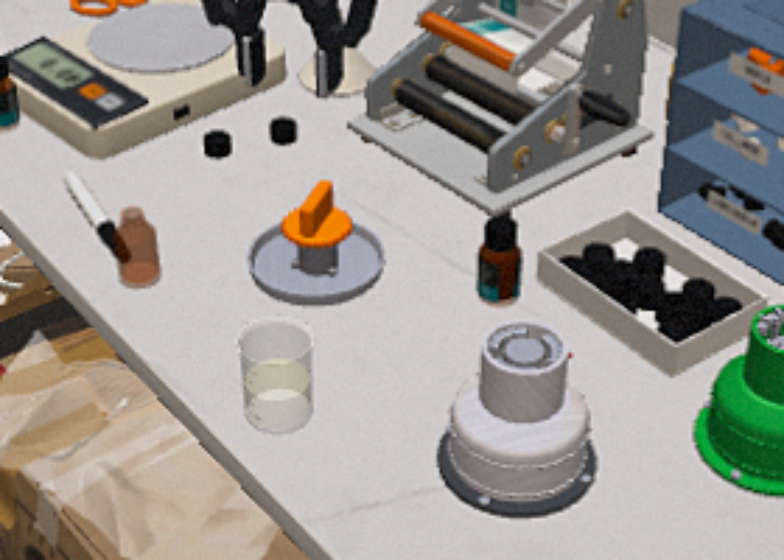

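The crop shows the cap upright in the dish at (317,230), the canister open at (525,350), and the bottles and beaker standing. The gripper is well clear.

```bash
python3 -c "
from h import *
print(hand_in())"
```

```text
the job is handed in; nothing more can be done
None
```

I opened the canister and handed the job in: the safety cap stands upright in the dish, released, with the end stop felt at about 54°, and the bottles and beaker are still standing in the last picture.

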